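# Press three specimen pot lids shut in order

### The job

With the fingertips, press the loose grey lids of three specimen pots gently down until each is fully seated: first the low wide round pot, then the square pot, last the tall round pot. Leave the oblong pot's lid ajar, as it is still to be filled. Do not lift or shift the pots, and leave everything else where it stands.

Things in the scene. Friction and masses are not known exactly. Their poses are not given: they have to be found in the camera images.
- wide_pot: Loose white low, wide round pot, 68 mm diameter; lid top (boss) 60 mm above the bench while ajar (up to 2 mm less at the start), 50 mm once seated. Weighs 0.2 to 0.4 kg with its grey press-on lid. Origin: centre of its underside; z up.
- wide_pot_press (a point): The spot to press: top centre of this pot's lid, on a thumb boss 16 mm across and 2 mm high, which moves down with the lid. The rest of the lid top is flat.
- wide_pot_lid (a joint): How far this lid has been pressed down, m: 0 to 0.002 at the start (ajar), 0.010 when seated on the pot's shoulder, a hard stop. It slides straight down against about 3 N of friction and stays where it is left.
- square_pot: Loose white square pot, 52 x 52 mm; lid top (boss) 82 mm above the bench while ajar (up to 2 mm less at the start), 72 mm once seated. Weighs 0.2 to 0.4 kg with its grey press-on lid. Origin: centre of its underside; z up.
- square_pot_press (a point): The spot to press: top centre of this pot's lid, on a thumb boss 16 mm across and 2 mm high, which moves down with the lid. The rest of the lid top is flat.
- square_pot_lid (a joint): How far this lid has been pressed down, m: 0 to 0.002 at the start (ajar), 0.010 when seated on the pot's shoulder, a hard stop. It slides straight down against about 3 N of friction and stays where it is left.
- tall_pot: Loose white tall, slim round pot, 46 mm diameter; lid top (boss) 112 mm above the bench while ajar (up to 2 mm less at the start), 102 mm once seated. Weighs 0.2 to 0.4 kg with its grey press-on lid. Origin: centre of its underside; z up.
- tall_pot_press (a point): The spot to press: top centre of this pot's lid, on a thumb boss 16 mm across and 2 mm high, which moves down with the lid. The rest of the lid top is flat.
- tall_pot_lid (a joint): How far this lid has been pressed down, m: 0 to 0.002 at the start (ajar), 0.010 when seated on the pot's shoulder, a hard stop. It slides straight down against about 3 N of friction and stays where it is left.
- oblong_pot: Loose white oblong (narrow rectangular) pot, 36 mm along its x, 68 mm along its y; lid top (boss) 70 mm above the bench while ajar (up to 2 mm less at the start). Its lid is to stay ajar. Weighs 0.2 to 0.4 kg with its grey press-on lid. Origin: centre of its underside; z up.
- oblong_pot_press (a point): The spot to press: top centre of this pot's lid, on a thumb boss 16 mm across and 2 mm high, which moves down with the lid. The rest of the lid top is flat.
- oblong_pot_lid (a joint): How far this lid has been pressed down, m: 0 to 0.002 at the start (ajar), 0.010 when seated on the pot's shoulder, a hard stop. It slides straight down against about 3 N of friction and stays where it is left.
- sample_cup: Bystander, loose, not part of the job: closed screw-lid sample cup, 58 mm diameter, 68 mm high. Origin: centre of its underside.
- coverslip_box: Bystander, loose, not part of the job: small coverslip box, 30 x 30 x 16 mm. Origin: centre of its underside.
- timer: Bystander, loose, not part of the job: bench timer, 62 x 66 x 17 mm. Origin: centre of its underside.
- forceps: Bystander, loose, not part of the job: forceps lying flat, 122 mm long. Origin: centre of its underside.
- petri_dish: Bystander, loose, not part of the job: closed petri dish, 90 mm diameter, 16 mm high. Origin: centre of its underside.
- marker: Bystander, loose, not part of the job: marker pen lying flat, 130 mm long. Origin: centre of its underside.
- tape: Bystander, loose, not part of the job: roll of tape lying flat, 96 mm diameter, 25 mm high. Origin: centre of its underside.
Not all that is in view belongs to the job. What is shaped like the oblong_pot but blue or turquoise is not meant.

How it is judged:
By the outcome, as a careful person would: the job done as asked, in the order asked, and still so for the second after the job is handed in, with the robot touching nothing.
It also fails if it takes over 51 s, if anything falls off the work surface, if the arm or the gripper's body presses on something with over 40 N, if the wrist force passes 120 N, or if a joint passes its speed limit or range.

### The arm

A 6-joint arm with a two-finger parallel gripper is mounted at the origin on a cart in front of the work surface, level with it; the furniture and walls round the work are solid. World frame = base frame: x ahead of the robot, y to its left, z up, the work surface at z = 0. Lengths are in m, angles in degrees, forces in N, time in s.
With the tool pointing down it reaches from about 0.35 to 0.875 m from the base axis. Payload 4.2 kg.
Tool frame: the origin (TCP) lies midway between the tips of the shut fingers; the grasp point (between the pads) lies 19 mm behind it (r.pinch_z is the distance from the TCP to the grasp point, in m); z points along the fingers, y is the line along which they close (so a half turn about z gives the same grasp; the last joint's range is limited). The gripper opens to 87 mm and grips with 3 to 60 N. Pads are 19 mm wide; open, the fingers measure 117 mm over their backs; the gripper's body (75 mm by 190 mm) begins 51 mm behind the grasp point.
Start: joints at [81.738, 22.042, 0.453, 0, -68.411, -14.817], TCP at [0.245, 0.575, 0.223] pointing down, gripper open.
Joint ranges: [-179.83, 179.83], [-69.29, 118.12], [-61.27, 80.66], [-181.25, 117.63], [-171.15, -9.14], [-177.46, 177.46]. Speed limits (degrees/s): [159.86, 159.86, 180, 180, 180, 180].

### API

Orientations are given as a 3x3 rotation matrix whose columns are the frame's x, y, z axes.
In Python, from station import r, imaging, models gives the robot as it stands. The module is installed in compiled form; this text tells all that it offers.
- The arm moves only by the tool apply_moves, never from a script. Its argument "moves" is a list of rows, each a list of 2 entries, a list of its own where there are three numbers: the shift along the tool's x, y, z in m, then the turn about the tool's z in degrees. A call has 1 to 5 rows; each row shifts and turns the commanded pose from where the row before left it, along the tool's axes as they then stand; what a row does not reach is not made up. A row lasts 1/12 s, in which the tool goes at most 41.7 mm and 7.16 degrees, less where a joint would pass 70% of its speed; a pose out of reach is approached as far as the arm can. A call is refused whole if a number of a shift passes 0.0417 or a number of a turn 7.16, either way. A call with a gripper value outside its range is refused whole. "hand" is the finger opening in m, from 0 to 0.087, set as the call begins (left out, the last holds). The fingers move at their own pace and stop on an object; the grip force is fixed at half the most. Time passes only in rows, so rows that do not move let the fingers close. It gives the time, the measured TCP pose, the force, the opening and the grip force at its end, in the units of the state.
- r.sense(): the state, without advancing time (a new reading comes with each control period).
- imaging.capture(name): name is "side" or "top" or "wrist"; returns a dict with "frame" (384x512x3 uint8, blue, green, red), "intrinsics" (3x3 intrinsics, pixels), "eye" and "orientation" of the camera in the world. Camera axes: x right, y down, z forward; pixel columns grow to the right and rows downward; lengths in m; the calibration is good to about 2 mm. A picture is of the moment at which its call begins. There is no depth.
- r.finish_job(): hands the job in; it is judged then, once.
Trained networks look in a picture, given as the dict that the camera call returned (one of the last four; its "shot" number tells which), for a name from the list of things; names that differ only in an ending like _2 or _b are one class to them, and where a whole thing is asked for, a point or a joint stands for the part that bears it (a point fixed in the world has none). Each returns a list of dicts, best first, with "confidence" (0 to 1); they miss things now and then, are a little off and sometimes report something else, mostly with a low value. They report only what shows in the picture. A call takes as long as a camera call. They do not tell look-alikes from the thing itself.
- models.cut_out(picture, target): "region" (384x512 bool, what is visible of it) and "extent" ([left, top, width, height] as shares, 0 to 1, of the picture: columns of its width, rows of its height, round what is visible of it).
- models.place_of(picture, target): "at" ([column, row] as shares, 0 to 1, of the picture: columns of its width, rows of its height: a listed point, or the origin of a listed thing).
The state is a dict: "time_s": time; "joints": joint angles; "joint_velocities": joint speeds; "effort": joint torques, N m; "tcp_pos": TCP position; "ee_rot": TCP orientation; "wrist_force": force on the tool from outside, world axes, zero at the start; "moment": the same for the moment, N m; "gripper_width": opening from 0.0 (shut) to 1.0 (fully open); "gripper_force": force on a finger pad.
Only numpy, scipy, OpenCV 4.12 (cv2) and the standard library are available. Lean on these libraries where they do the work, as an engineer would, in place of code of your own. Each camera call takes 0.05 s, during which the arm holds its last target. There are 200 camera calls.

## Working session

There is one attempt and no reset: what is moved stays moved. The work goes in short steps, Python scripts to look and compute and a tool call to move; the robot and the scene stay as the last step left them, time stands still between calls to the robot, and variables do not carry over. Pictures are saved under pics/ and viewed, at most 10 in all, crops included, and the job is handed in when it is done.

Besides the shell and the picture viewer there is one more tool, called after "Call:" by a JSON object that holds its "op" and its "data". apply_moves: Moves the arm, as the interface text tells. Its arguments: {"type":"object","properties":{"moves":{"type":"array"},"hand":{"type":"number"}},"required":["moves"]}

```bash
mkdir -p pics
cat > h.py <<'E'
import numpy as np, cv2
from station import r, imaging, models
def ray(p,uv,z):
    K=np.array(p["intrinsics"]);R=np.array(p["orientation"]);e=np.array(p["eye"])
    d=R@np.linalg.inv(K)@np.array([uv[0],uv[1],1.]);return e+d*(z-e[2])/d[2]
def proj(p,X):
    K=np.array(p["intrinsics"]);R=np.array(p["orientation"]);e=np.array(p["eye"])
    c=K@(R.T@(np.array(X)-e));return c[:2]/c[2]
H=dict(wide_pot=.059,square_pot=.081,tall_pot=.111,oblong_pot=.069)
E
python3 - <<'E'
from h import *
s=r.sense();print(s["time_s"],s["tcp_pos"],np.round(s["ee_rot"],3).tolist(),s["wrist_force"])
ims=[]
for n in("top","side"):
    p=imaging.capture(n);ims.append(p["frame"]);print(n,np.round(p["eye"],3),np.round(p["orientation"],2).tolist())
    for k,h in H.items():
        for t,z in((k+"_press",h),(k,0)):
            for q in models.place_of(p,t)[:3]:
                uv=np.array(q["at"])*[512,384];print(t,round(q["confidence"],2),uv.round(),ray(p,uv,z).round(4))
    cv2.imwrite(f"pics/{n}.png",cv2.resize(p["frame"],(800,600)))
E
```

```text
0.0 [0.24472616 0.57443308 0.22144616] [[0.92, -0.392, -0.001], [-0.392, -0.92, -0.002], [0.0, 0.002, -1.0]] [-0.21582368  0.18193262  0.22785878]
top [ 0.452 -0.045  1.475] [[0.01, -0.99, 0.1], [-1.0, -0.01, -0.0], [0.0, -0.1, -1.0]]
wide_pot_press 0.62 [268. 229.] [ 0.4761 -0.0988  0.059 ]
square_pot 0.78 [318. 206.] [ 0.556  -0.2631  0.    ]
square_pot 0.19 [325. 209.] [ 0.5467 -0.2862  0.    ]
square_pot 0.16 [370. 242.] [ 0.4404 -0.4354  0.    ]
tall_pot_press 0.56 [210. 212.] [0.526  0.0824 0.111 ]
tall_pot 0.7 [219. 216.] [0.5194 0.0623 0.    ]
oblong_pot_press 0.7 [189. 117.] [0.8335 0.1595 0.069 ]
oblong_pot_press 0.63 [112. 237.] [0.4449 0.3912 0.069 ]
oblong_pot_press 0.62 [219. 244.] [0.4292 0.0543 0.069 ]
oblong_pot 0.69 [155. 234.] [0.4582 0.2706 0.    ]
oblong_pot 0.63 [189. 121.] [0.8387 0.1698 0.    ]
oblong_pot 0.61 [117. 238.] [0.4439 0.3956 0.    ]
side [-0.008 -0.872  0.698] [[0.8, -0.3, 0.53], [-0.6, -0.41, 0.69], [0.01, -0.86, -0.5]]
wide_pot_press 0.59 [225. 221.] [ 0.4842 -0.0979  0.059 ]
wide_pot_press 0.32 [154. 211.] [0.3344 0.0779 0.059 ]
wide_pot_press 0.2 [353. 286.] [ 0.5813 -0.5016  0.059 ]
wide_pot 0.67 [228. 240.] [ 0.4816 -0.1128  0.    ]
wide_pot 0.52 [352. 285.] [ 0.6361 -0.4641  0.    ]
square_pot_press 0.66 [278. 235.] [ 0.5466 -0.2673  0.081 ]
square_pot 0.95 [274. 263.] [ 0.526  -0.2793  0.    ]
tall_pot_press 0.48 [210. 181.] [0.5301 0.0578 0.111 ]
tall_pot 0.59 [209. 207.] [0.5314 0.0756 0.    ]
oblong_pot_press 0.72 [166. 173.] [0.4701 0.2707 0.069 ]
oblong_pot_press 0.69 [260. 161.] [0.8135 0.1536 0.069 ]
oblong_pot_press 0.57 [183. 199.] [0.4327 0.0727 0.069 ]
oblong_pot 0.87 [167. 187.] [0.4769 0.2908 0.    ]
oblong_pot 0.84 [147. 179.] [0.4389 0.3921 0.    ]
oblong_pot 0.69 [260. 176.] [0.816  0.1525 0.    ]
```

View pics/top.png

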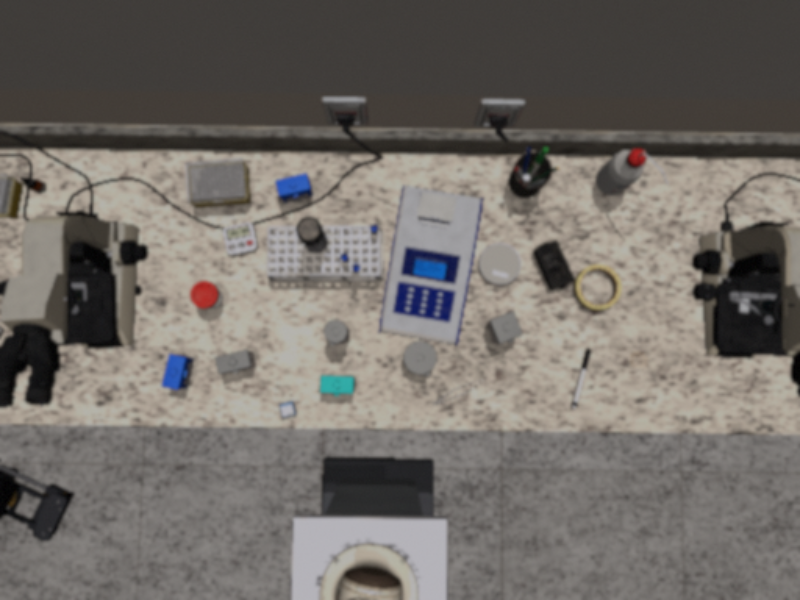

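View pics/side.png

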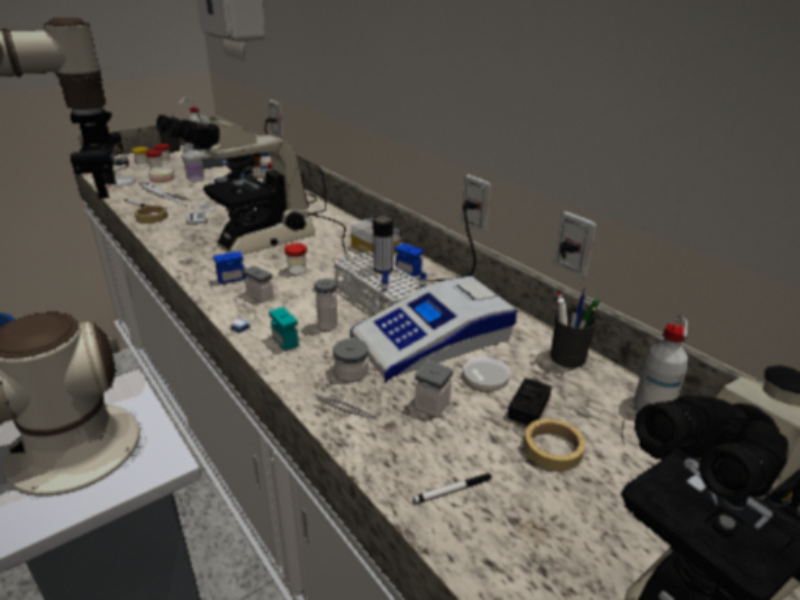

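Top view (800x600): the wide pot is at (420,358), the square pot at (505,330), the tall pot at (337,332) and the grey oblong at (235,363). Possible mix-ups:
- Blue and turquoise oblongs at (294,187), (176,372) and (337,385).
- The red-lid cup at (204,295).
- The petri dish at (499,264).
- The rack vial at (310,232).

By description I want the grey-lidded low wide round pot, the square pot and the slim round pot. I'll turn the gripper, shut it, and go look with the wrist camera.

Call:
{"op": "apply_moves", "data": {"moves": [[[0, 0, 0], -5.8], [[0, 0, 0], -5.8], [[0, 0, 0], -5.8], [[0, 0, 0], -5.7], [[0.005, 0.02, -0.01], 0]], "hand": 0}}

```text
time_s: 1.32
tcp_pos: [0.2491, 0.556, 0.2298]
ee_rot: [[1.0, 0.005, -0.001], [0.005, -1.0, -0.003], [-0.001, 0.003, -1.0]]
wrist_force: [0.2, 0.5, -0.6]
gripper_width: 0.707
gripper_force: 0.0
```

Call:
{"op": "apply_moves", "data": {"moves": [[[0.012, 0.035, -0.01], 0], [[0.012, 0.035, -0.01], 0], [[0.012, 0.035, -0.01], 0], [[0.012, 0.035, -0.01], 0], [[0.012, 0.035, 0], 0]]}}

```text
time_s: 1.73
tcp_pos: [0.3109, 0.3792, 0.2749]
ee_rot: [[1.0, 0.001, 0.003], [0.001, -1.0, 0.004], [0.003, -0.004, -1.0]]
wrist_force: [1.1, -0.4, -0.1]
gripper_width: 0.324
gripper_force: 0.0
```

Call:
{"op": "apply_moves", "data": {"moves": [[[0.012, 0.035, 0], 0], [[0.012, 0.035, 0], 0], [[0.012, 0.035, 0], 0], [[0.012, 0.035, 0], 0], [[0.012, 0.035, 0], 0]]}}

```text
time_s: 2.15
tcp_pos: [0.3702, 0.2033, 0.273]
ee_rot: [[1.0, 0.001, 0.001], [0.001, -1.0, 0.001], [0.001, -0.001, -1.0]]
wrist_force: [0.5, 1.4, 0.1]
gripper_width: 0.02
gripper_force: 0.0
```

Call:
{"op": "apply_moves", "data": {"moves": [[[0.012, 0.035, 0], 0], [[0.012, 0.035, 0], 0], [[0.012, 0.035, 0], 0], [[0.012, 0.035, 0], 0], [[0.012, 0.035, 0], 0]]}}

```text
time_s: 2.57
tcp_pos: [0.4303, 0.0282, 0.2731]
ee_rot: [[1.0, 0.001, 0.001], [0.001, -1.0, 0.001], [0.001, -0.001, -1.0]]
wrist_force: [0.2, 1.0, -0.4]
gripper_width: 0.008
gripper_force: 0.0
```

Call:
{"op": "apply_moves", "data": {"moves": [[[0.01, 0.035, 0], 0], [[0.01, 0.03, 0], 0], [[0.01, 0.025, 0], 0], [[0, 0, 0], 0], [[0, 0, 0], 0]]}}

```text
time_s: 2.98
tcp_pos: [0.4602, -0.0611, 0.2723]
ee_rot: [[1.0, -0.003, -0.001], [-0.003, -1.0, 0.0], [-0.001, -0.0, -1.0]]
wrist_force: [0.5, 0.2, -0.1]
gripper_width: 0.005
gripper_force: 0.0
```

```bash
cat > look.py <<'E'
from h import *
import sys
s=r.sense();print(s["time_s"],np.round(s["tcp_pos"],4),np.round(s["ee_rot"],3).tolist(),np.round(s["wrist_force"],1))
p=imaging.capture("wrist");print(np.round(p["eye"],3),np.round(p["orientation"],2).tolist())
for k in ("wide_pot","square_pot","tall_pot"):
    for t,z in((k+"_press",H[k]),(k,0)):
        for q in models.place_of(p,t)[:2]:
            uv=np.array(q["at"])*[512,384];print(t,round(q["confidence"],2),uv.round(),ray(p,uv,z).round(4))
cv2.imwrite(f"pics/{sys.argv[1]}.png",cv2.resize(p["frame"],(800,600)))
E
python3 look.py w1
```

```text
2.9833 [ 0.4602 -0.0611  0.2723] [[1.0, -0.003, -0.001], [-0.003, -1.0, 0.0], [-0.001, -0.0, -1.0]] [ 0.5  0.2 -0.1]
[ 0.532 -0.061  0.434] [[-0.0, -0.97, -0.26], [-1.0, 0.0, 0.0], [0.0, 0.26, -0.97]]
wide_pot_press 0.82 [280. 163.] [ 0.4753 -0.0955  0.059 ]
wide_pot 0.71 [280. 152.] [ 0.4828 -0.1004  0.    ]
square_pot_press 0.61 [428. 110.] [ 0.5405 -0.2667  0.081 ]
square_pot 0.86 [397. 109.] [ 0.5438 -0.2691  0.    ]
square_pot 0.16 [131. 123.] [0.5255 0.1175 0.    ]
tall_pot_press 0.72 [131. 121.] [0.529  0.0707 0.111 ]
tall_pot 0.76 [164. 120.] [0.5302 0.0684 0.    ]
```

View pics/w1.png

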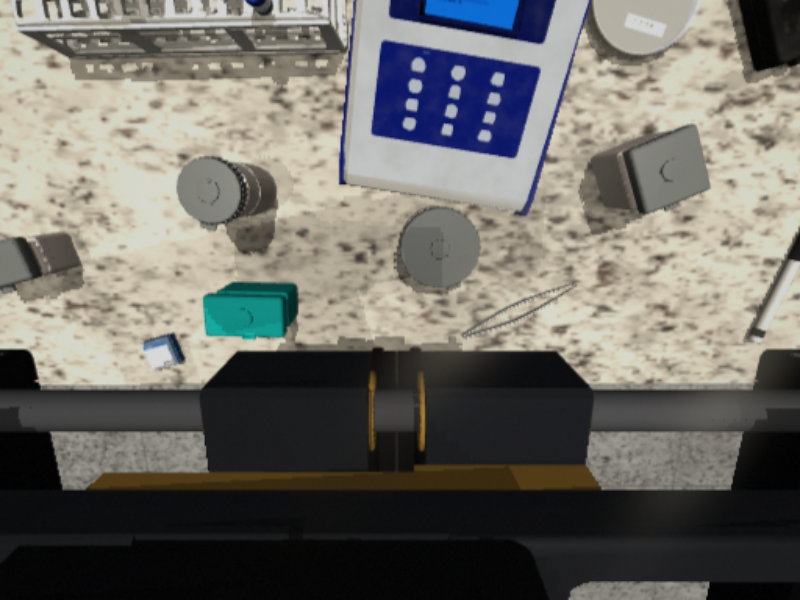

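Wrist view (800x600): the wide lid boss is at (439,248), the square boss at (671,171) and the tall boss at (209,191). All three lids are grey. The turquoise oblong at (245,312) is a decoy. Next I'll refine the boss pixels and check the rack vial's clearance.

Run:
```python
from h import *
p=imaging.capture("wrist");f=p["frame"]
g=dict(wide_pot=(281,158.7),square_pot=(429.4,109.4),tall_pot=(133.8,122))
tiles=[]
for k,c in g.items():
    print(k,ray(p,c,H[k]).round(4), "px/1mm",np.linalg.norm(proj(p,ray(p,c,H[k])+[.001,0,0])-c).round(2))
    t=cv2.getRectSubPix(f,(44,44),c); t=cv2.resize(t,(264,264),interpolation=cv2.INTER_CUBIC);cv2.normalize(t,t,0,255,cv2.NORM_MINMAX)
    X=ray(p,c,H[k])
    for rad in ([.008,.034] if k[0]=="w" else [.008,.023] if k[0]=="t" else [.008]):
      for a in np.linspace(0,6.28,40):
        z=H[k]-(0 if rad==.008 else .002)
        q=(proj(p,[X[0]+rad*np.cos(a),X[1]+rad*np.sin(a),z])-c+21.5)*6+3
        cv2.circle(t,tuple(int(v) for v in q),1,(0,255,0),-1)
    tiles.append(t)
cv2.imwrite("pics/crop.png",np.hstack(tiles))
# vial triangulation from top & side
a=imaging.capture("top");b=imaging.capture("side")
for z in(.1,.13,.16,.19,.22):print(z,ray(a,(198,145),z).round(3),ray(b,(245,142),z).round(3))
```

```text
wide_pot [ 0.4813 -0.0952  0.059 ] px/1mm 0.77
square_pot [ 0.5424 -0.2657  0.081 ] px/1mm 0.9
tall_pot [0.5278 0.0707 0.111 ] px/1mm 0.96
0.1 [0.735 0.125 0.1  ] [0.832 0.279 0.1  ]
0.13 [0.729 0.121 0.13 ] [0.79  0.221 0.13 ]
0.16 [0.723 0.117 0.16 ] [0.748 0.163 0.16 ]
0.19 [0.717 0.114 0.19 ] [0.706 0.106 0.19 ]
0.22 [0.71 0.11 0.22] [0.664 0.048 0.22 ]
```

View pics/crop.png

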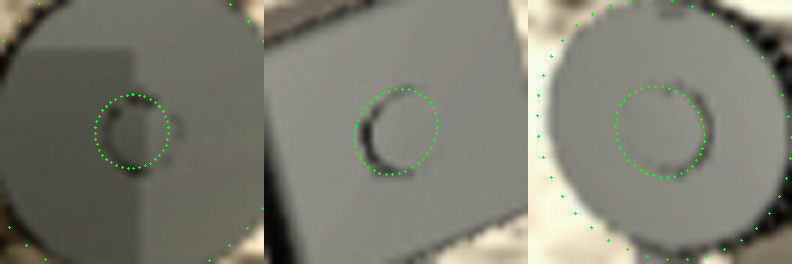

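The crop shows wide and square centred to within about 1 px. The tall boss sits about 1.3 px to the right of my marker, so its target is y≈0.0695. The vial at x≈0.71 is clear. Now over to the wide pot (0.481, -0.096) and down to 65 mm.

Call:
{"op": "apply_moves", "data": {"moves": [[[0.01, 0.017, 0.02], 0], [[0.011, 0.018, 0.03], 0], [[0, 0, 0.035], 0], [[0, 0, 0.035], 0], [[0, 0, 0.03], 0]]}}

```text
time_s: 3.9
tcp_pos: [0.4806, -0.0951, 0.1206]
ee_rot: [[1.0, -0.0, -0.001], [-0.0, -1.0, 0.0], [-0.001, -0.0, -1.0]]
wrist_force: [1.6, -0.1, 0.0]
gripper_width: 0.004
gripper_force: 0.0
```

Call:
{"op": "apply_moves", "data": {"moves": [[[0, 0, 0.025], 0], [[0, 0, 0.02], 0], [[0, 0, 0.01], 0], [[0, 0, 0], 0], [[0, 0, 0], 0]]}}

```text
time_s: 4.32
tcp_pos: [0.4813, -0.0949, 0.0674]
ee_rot: [[1.0, 0.001, -0.001], [0.001, -1.0, -0.0], [-0.001, 0.0, -1.0]]
wrist_force: [0.3, -0.1, 0.8]
gripper_width: 0.002
gripper_force: 0.0
```

Call:
{"op": "apply_moves", "data": {"moves": [[[0, 0.001, 0.003], 0], [[0, 0, 0.003], 0], [[0, 0, 0.003], 0], [[0, 0, 0.002], 0], [[0, 0, 0], 0]]}}

```text
time_s: 4.73
tcp_pos: [0.4818, -0.0959, 0.0569]
ee_rot: [[1.0, 0.001, 0.002], [0.001, -1.0, 0.0], [0.002, -0.0, -1.0]]
wrist_force: [-0.2, 0.4, 0.0]
gripper_width: 0.004
gripper_force: 0.5
```

Call:
{"op": "apply_moves", "data": {"moves": [[[0, 0, 0.001], 0], [[0, 0, 0.001], 0], [[0, 0, 0.001], 0], [[0, 0, 0], 0], [[0, 0, 0], 0]]}}

```text
time_s: 5.15
tcp_pos: [0.4818, -0.0959, 0.0537]
ee_rot: [[1.0, 0.001, 0.001], [0.001, -1.0, 0.0], [0.001, -0.0, -1.0]]
wrist_force: [1.3, 0.9, 1.8]
gripper_width: 0.003
gripper_force: 1.0
```

Call:
{"op": "apply_moves", "data": {"moves": [[[0, 0, 0.001], 0], [[0, 0, 0.001], 0], [[0, 0, 0.001], 0], [[0, 0, 0], 0], [[0, 0, 0], 0]]}}

```text
time_s: 5.57
tcp_pos: [0.4813, -0.0959, 0.0505]
ee_rot: [[1.0, 0.0, 0.0], [0.0, -1.0, -0.0], [0.0, 0.0, -1.0]]
wrist_force: [1.8, 0.5, 2.2]
gripper_width: 0.002
gripper_force: 1.1
```

Call:
{"op": "apply_moves", "data": {"moves": [[[0, 0, 0.0005], 0], [[0, 0, 0.0005], 0], [[0, 0, 0], 0], [[0, 0, 0], 0]]}}

```text
time_s: 5.9
tcp_pos: [0.4814, -0.096, 0.0503]
ee_rot: [[1.0, 0.001, 0.0], [0.001, -1.0, -0.0], [0.0, 0.0, -1.0]]
wrist_force: [-0.1, 1.2, 8.3]
gripper_width: 0.004
gripper_force: 4.2
```

Call:
{"op": "apply_moves", "data": {"moves": [[[0, 0, 0.0005], 0], [[0, 0, 0.0005], 0], [[0, 0, 0], 0], [[0, 0, 0], 0]]}}

```text
time_s: 6.23
tcp_pos: [0.4814, -0.096, 0.0503]
ee_rot: [[1.0, 0.001, 0.001], [0.001, -1.0, -0.0], [0.001, 0.0, -1.0]]
wrist_force: [-2.0, 3.1, 15.1]
gripper_width: 0.004
gripper_force: 7.5
```

Hard stop at z=0.0503 with 15 N, so the wide lid is seated. Now the square pot.

Call:
{"op": "apply_moves", "data": {"moves": [[[0, 0, -0.004], 0], [[0, 0, -0.015], 0], [[0, 0, -0.03], 0], [[0, 0, -0.035], 0], [[0, 0.01, -0.035], 0]]}}

```text
time_s: 6.65
tcp_pos: [0.479, -0.1054, 0.1674]
ee_rot: [[1.0, 0.001, -0.006], [0.001, -1.0, 0.0], [-0.006, -0.0, -1.0]]
wrist_force: [1.4, -0.6, -0.3]
gripper_width: 0.009
gripper_force: 0.0
```

Call:
{"op": "apply_moves", "data": {"moves": [[[0.011, 0.03, 0], 0], [[0.014, 0.035, 0], 0], [[0.014, 0.035, 0], 0], [[0.011, 0.03, 0], 0], [[0.011, 0.03, 0], 0]]}}

```text
time_s: 7.07
tcp_pos: [0.5411, -0.2672, 0.1662]
ee_rot: [[1.0, -0.0, -0.004], [-0.0, -1.0, 0.002], [-0.004, -0.002, -1.0]]
wrist_force: [0.4, 1.0, 0.0]
gripper_width: 0.006
gripper_force: 0.0
```

Call:
{"op": "apply_moves", "data": {"moves": [[[0, 0, 0.015], 0], [[0, 0, 0.025], 0], [[0, 0, 0.02], 0], [[0, 0, 0.01], 0], [[0, 0, 0], 0]]}}

```text
time_s: 7.48
tcp_pos: [0.5393, -0.2652, 0.0939]
ee_rot: [[1.0, -0.001, -0.008], [-0.001, -1.0, 0.002], [-0.008, -0.002, -1.0]]
wrist_force: [0.4, 0.4, 0.0]
gripper_width: 0.003
gripper_force: 0.0
```

```bash
python3 look.py w2
```

```text
7.4833 [ 0.5393 -0.2652  0.0939] [[1.0, -0.001, -0.008], [-0.001, -1.0, 0.002], [-0.008, -0.002, -1.0]] [0.4 0.4 0. ]
[ 0.612 -0.266  0.255] [[-0.0, -0.96, -0.27], [-1.0, 0.0, 0.0], [-0.0, 0.27, -0.96]]
wide_pot_press 0.78 [ 48. 287.] [ 0.4849 -0.1064  0.059 ]
wide_pot 0.67 [ 83. 255.] [ 0.4815 -0.0991  0.    ]
square_pot_press 0.85 [260. 231.] [ 0.5407 -0.2694  0.081 ]
square_pot_press 0.45 [ 49. 284.] [ 0.5012 -0.1252  0.081 ]
square_pot 0.94 [260. 196.] [ 0.5416 -0.2711  0.    ]
square_pot 0.26 [255.  29.] [ 0.6785 -0.2664  0.    ]
```

View pics/w2.png

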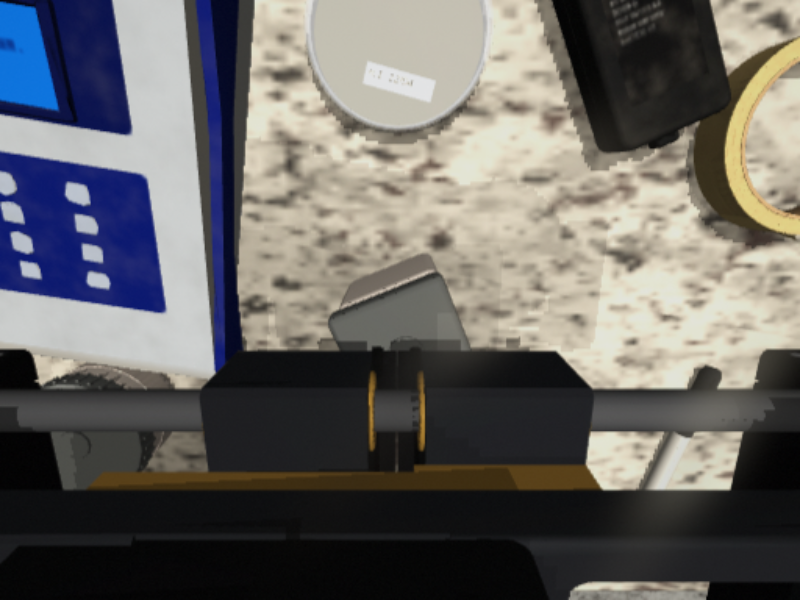

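The boss's far edge shows at (403,340), just ahead of the fingers. That fits a target of (0.543, -0.267).

Call:
{"op": "apply_moves", "data": {"moves": [[[0, 0.001, 0.003], 0], [[0, 0, 0.002], 0], [[0, 0, 0.001], 0], [[0, 0, 0], 0], [[0, 0, 0], 0]]}}

```text
time_s: 8.25
tcp_pos: [0.5422, -0.2669, 0.0914]
ee_rot: [[1.0, 0.0, -0.0], [0.0, -1.0, 0.0], [-0.0, -0.0, -1.0]]
wrist_force: [-1.0, 0.3, -0.3]
gripper_width: 0.003
gripper_force: 0.0
```

Call:
{"op": "apply_moves", "data": {"moves": [[[0, 0, 0.003], 0], [[0, 0, 0.003], 0], [[0, 0, 0.003], 0], [[0, 0, 0.002], 0], [[0, 0, 0], 0]]}}

```text
time_s: 8.67
tcp_pos: [0.5421, -0.2668, 0.0801]
ee_rot: [[1.0, 0.0, -0.001], [0.0, -1.0, 0.0], [-0.001, -0.0, -1.0]]
wrist_force: [-1.1, -0.1, 0.1]
gripper_width: 0.001
gripper_force: 0.0
```

Call:
{"op": "apply_moves", "data": {"moves": [[[0, 0, 0.001], 0], [[0, 0, 0.001], 0], [[0, 0, 0.001], 0], [[0, 0, 0.001], 0], [[0, 0, 0], 0]]}}

```text
time_s: 9.08
tcp_pos: [0.5423, -0.267, 0.0766]
ee_rot: [[1.0, 0.0, 0.0], [0.0, -1.0, -0.0], [0.0, 0.0, -1.0]]
wrist_force: [-0.9, 1.3, 1.6]
gripper_width: 0.006
gripper_force: 1.1
```

Call:
{"op": "apply_moves", "data": {"moves": [[[0, 0, 0.001], 0], [[0, 0, 0.001], 0], [[0, 0, 0.001], 0], [[0, 0, 0.001], 0], [[0, 0, 0], 0]]}}

```text
time_s: 9.5
tcp_pos: [0.5423, -0.2669, 0.0725]
ee_rot: [[1.0, 0.0, -0.0], [0.0, -1.0, -0.0], [-0.0, 0.0, -1.0]]
wrist_force: [-0.7, 0.3, 2.7]
gripper_width: 0.004
gripper_force: 1.5
```

Call:
{"op": "apply_moves", "data": {"moves": [[[0, 0, 0.001], 0], [[0, 0, 0.0005], 0], [[0, 0, 0.0005], 0], [[0, 0, 0], 0], [[0, 0, 0], 0]]}}

```text
time_s: 9.92
tcp_pos: [0.5424, -0.267, 0.0724]
ee_rot: [[1.0, 0.001, 0.001], [0.001, -1.0, -0.001], [0.001, 0.001, -1.0]]
wrist_force: [-3.1, 2.7, 11.4]
gripper_width: 0.002
gripper_force: 5.7
```

Square lid seated (stop at 72.4 mm, 11 N). Up, then across to the tall pot.

Call:
{"op": "apply_moves", "data": {"moves": [[[0, 0, -0.004], 0], [[0, 0, -0.015], 0], [[0, 0, -0.03], 0], [[0, 0, -0.035], 0], [[0, 0, -0.035], 0]]}}

```text
time_s: 10.33
tcp_pos: [0.5418, -0.2668, 0.1896]
ee_rot: [[1.0, 0.0, -0.002], [0.0, -1.0, 0.001], [-0.002, -0.001, -1.0]]
wrist_force: [1.3, 1.7, 0.4]
gripper_width: 0.007
gripper_force: 0.0
```

Call:
{"op": "apply_moves", "data": {"moves": [[[0, -0.025, -0.015], 0], [[-0.002, -0.035, 0], 0], [[-0.002, -0.035, 0], 0], [[-0.002, -0.035, 0], 0], [[-0.002, -0.035, 0], 0]]}}

```text
time_s: 10.75
tcp_pos: [0.5338, -0.1005, 0.2041]
ee_rot: [[1.0, -0.0, 0.0], [-0.0, -1.0, 0.0], [0.0, -0.0, -1.0]]
wrist_force: [0.3, 0.6, 1.0]
gripper_width: 0.004
gripper_force: 0.0
```

Call:
{"op": "apply_moves", "data": {"moves": [[[-0.002, -0.035, 0], 0], [[-0.002, -0.035, 0], 0], [[-0.002, -0.035, 0], 0], [[0, 0, 0], 0], [[0, 0, 0], 0]]}}

```text
time_s: 11.17
tcp_pos: [0.5281, 0.0048, 0.2041]
ee_rot: [[1.0, 0.004, -0.0], [0.004, -1.0, 0.0], [-0.0, -0.0, -1.0]]
wrist_force: [-0.2, -0.3, 0.4]
gripper_width: 0.003
gripper_force: 0.0
```

```bash
python3 look.py w3
```

```text
11.1667 [0.5281 0.0048 0.2041] [[1.0, 0.004, -0.0], [0.004, -1.0, 0.0], [-0.0, -0.0, -1.0]] [-0.2 -0.3  0.4]
[0.599 0.005 0.365] [[0.0, -0.97, -0.26], [-1.0, -0.0, -0.0], [-0.0, 0.26, -0.97]]
wide_pot_press 0.78 [340. 226.] [ 0.4824 -0.0929  0.059 ]
wide_pot 0.66 [328. 210.] [ 0.483  -0.0947  0.    ]
square_pot_press 0.58 [ 50. 219.] [0.4977 0.2169 0.081 ]
square_pot_press 0.49 [485.  48.] [ 0.6614 -0.2032  0.081 ]
square_pot 0.65 [469. 166.] [ 0.5426 -0.2704  0.    ]
tall_pot_press 0.94 [183. 201.] [0.5264 0.0696 0.111 ]
tall_pot 0.77 [200. 176.] [0.5279 0.0734 0.    ]
tall_pot 0.28 [ 49. 216.] [0.4732 0.278  0.    ]
```

View pics/w3.png

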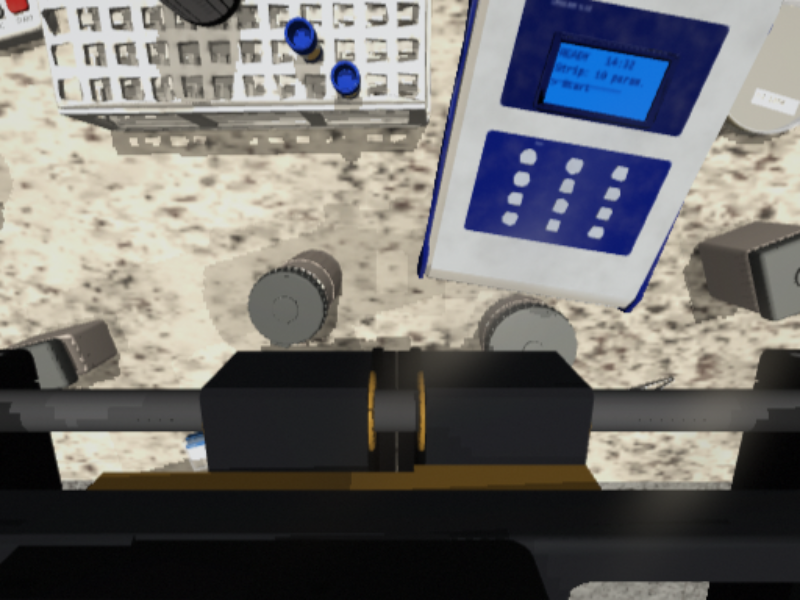

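The tall boss is at (286,309), which gives (0.528, 0.0697). Moving over it and down to about 121 mm.

Call:
{"op": "apply_moves", "data": {"moves": [[[0, -0.03, 0], 0], [[0, -0.03, 0], 0], [[0, -0.005, 0.02], 0], [[0, 0, 0.025], 0], [[0, 0, 0.02], 0]]}}

```text
time_s: 11.93
tcp_pos: [0.528, 0.0681, 0.1385]
ee_rot: [[1.0, 0.0, 0.0], [0.0, -1.0, 0.0], [0.0, -0.0, -1.0]]
wrist_force: [0.6, -0.1, -0.7]
gripper_width: 0.007
gripper_force: 0.0
```

Call:
{"op": "apply_moves", "data": {"moves": [[[0, 0, 0.01], 0], [[0, 0, 0.006], 0], [[0, 0, 0.002], 0], [[0, 0, 0], 0], [[0, 0, 0], 0]]}}

```text
time_s: 12.35
tcp_pos: [0.529, 0.0681, 0.1226]
ee_rot: [[1.0, 0.0, 0.002], [0.0, -1.0, 0.001], [0.002, -0.001, -1.0]]
wrist_force: [-0.0, -0.1, 0.5]
gripper_width: 0.005
gripper_force: 0.0
```

Call:
{"op": "apply_moves", "data": {"moves": [[[0, -0.0015, 0.003], 0], [[0, 0, 0.003], 0], [[0, 0, 0.003], 0], [[0, 0, 0.002], 0], [[0, 0, 0], 0]]}}

```text
time_s: 12.77
tcp_pos: [0.528, 0.0695, 0.1102]
ee_rot: [[1.0, 0.0, -0.0], [0.0, -1.0, -0.0], [-0.0, 0.0, -1.0]]
wrist_force: [-0.2, -0.8, -0.5]
gripper_width: 0.007
gripper_force: 0.0
```

Call:
{"op": "apply_moves", "data": {"moves": [[[0, 0, 0.001], 0], [[0, 0, 0.001], 0], [[0, 0, 0.001], 0], [[0, 0, 0.001], 0], [[0, 0, 0], 0]]}}

```text
time_s: 13.18
tcp_pos: [0.5282, 0.0696, 0.1066]
ee_rot: [[1.0, 0.0, 0.0], [0.0, -1.0, 0.0], [0.0, -0.0, -1.0]]
wrist_force: [-0.6, 0.2, 1.3]
gripper_width: 0.008
gripper_force: 1.0
```

Call:
{"op": "apply_moves", "data": {"moves": [[[0, 0, 0.001], 0], [[0, 0, 0.001], 0], [[0, 0, 0.001], 0], [[0, 0, 0.001], 0], [[0, 0, 0], 0]]}}

```text
time_s: 13.6
tcp_pos: [0.5282, 0.0696, 0.1024]
ee_rot: [[1.0, 0.0, -0.0], [0.0, -1.0, -0.0], [-0.0, 0.0, -1.0]]
wrist_force: [-0.5, 0.7, 2.9]
gripper_width: 0.005
gripper_force: 1.5
```

Call:
{"op": "apply_moves", "data": {"moves": [[[0, 0, 0.001], 0], [[0, 0, 0.0005], 0], [[0, 0, 0.0005], 0], [[0, 0, 0], 0], [[0, 0, 0], 0]]}}

```text
time_s: 14.02
tcp_pos: [0.5293, 0.0697, 0.1024]
ee_rot: [[1.0, 0.001, 0.003], [0.001, -1.0, 0.0], [0.003, -0.0, -1.0]]
wrist_force: [-3.4, -0.7, 11.0]
gripper_width: 0.008
gripper_force: 5.6
```

Call:
{"op": "apply_moves", "data": {"moves": [[[0, 0, -0.004], 0], [[0, 0, -0.015], 0], [[0, 0, -0.03], 0], [[0, 0, -0.035], 0], [[0, 0, -0.035], 0]]}}

```text
time_s: 14.43
tcp_pos: [0.5273, 0.0693, 0.2197]
ee_rot: [[1.0, 0.0, -0.003], [0.0, -1.0, -0.001], [-0.003, 0.001, -1.0]]
wrist_force: [1.2, 0.1, -1.0]
gripper_width: 0.005
gripper_force: 0.0
```

Call:
{"op": "apply_moves", "data": {"moves": [[[-0.03, 0, -0.02], 0], [[-0.03, 0, 0], 0], [[0, 0, 0], 0], [[0, 0, 0], 0]]}}

```text
time_s: 14.77
tcp_pos: [0.4669, 0.0695, 0.2397]
ee_rot: [[1.0, 0.001, 0.0], [0.001, -1.0, 0.001], [0.0, -0.001, -1.0]]
wrist_force: [1.1, 0.2, -0.3]
gripper_width: 0.006
gripper_force: 0.0
```

```bash
sed -i 's/wide_pot=.059,square_pot=.081,tall_pot=.111/wide_pot=.05,square_pot=.072,tall_pot=.102/' h.py; python3 look.py w4
```

```text
14.7667 [0.4669 0.0695 0.2397] [[1.0, 0.001, 0.0], [0.001, -1.0, 0.001], [0.0, -0.001, -1.0]] [ 1.1  0.2 -0.3]
[0.538 0.069 0.401] [[0.0, -0.97, -0.26], [-1.0, -0.0, 0.0], [-0.0, 0.26, -0.97]]
wide_pot_press 0.6 [389. 171.] [ 0.4757 -0.0975  0.05  ]
wide_pot 0.68 [375. 161.] [ 0.4813 -0.1     0.    ]
square_pot 0.77 [507. 116.] [ 0.5427 -0.2699  0.    ]
tall_pot_press 0.63 [252. 131.] [0.5265 0.071  0.102 ]
tall_pot 0.93 [253. 125.] [0.5306 0.07   0.    ]
```

View pics/w4.png

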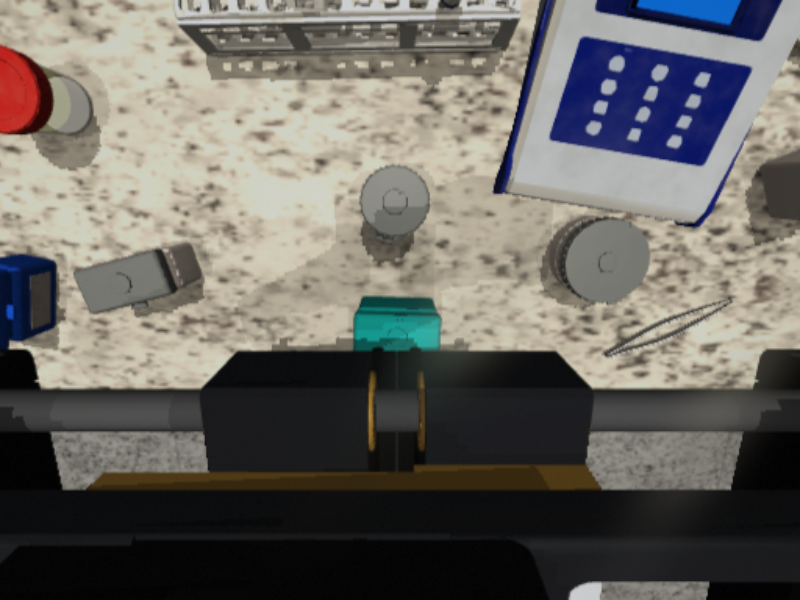

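The picture shows the tall pot at (395,200) and the wide pot at (605,260) upright and in place. The grey oblong at (125,283) is untouched, and nothing is touching the robot. All three lids reached their hard stops, so I'm handing the job in.

```bash
python3 -c "
from station import r
print(r.finish_job())"
```

```text
the job is handed in; nothing more can be done
None
```

I pressed the wide, square and tall pot lids down to their hard stops in that order (at 50.3, 72.4 and 102.4 mm, up to 15 N), never touched the oblong pot, and handed the job in at about 15 s; no verdict came back.

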